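# Set the detector to the mark for the vessel on the platform

## Task

Look which vessel stands on the round platform of the detector bench: for the amber bottle the detector belongs at the far mark, for the glass weighing bottle at the near mark (far and near as seen from the platform). Turn the round knob until the carriage's pointer lines up with the tip of that mark, and only then swing the clamp lever fully home, so that it lies along the bench's base. Move the carriage by the knob alone, and leave the marks, both vessels and the beaker as they are.

Things in the scene. Friction and masses are not known exactly. Their poses are not given: they have to be found in the camera images.
- stage: Detector bench, fixed: grey base plate 170 x 400 x 12 mm. Origin under its middle; y runs along the rail towards the platform end, x away from the robot, z up ('bench' frame below, mm): platform at (30, 150), rail with carriage along y at x = 30, light scale ledge 42 wide along y at x = -27, top 32 high, with the two marks, knob at (-10, -155), clamp lever in front.
- platform (a point): Centre of the top of the round aluminium platform (74 mm diameter, top 32 mm above the worktop) at the bench's +y end, on which one of the two vessels stands.
- pointer_tip (a point): Tip of the black pointer, a 12 mm wide flat tongue with a pointed end that sticks out of the carriage towards the robot (bench -x), 38 mm above the worktop. The carriage is an aluminium block 50 x 50 mm with a black detector tube on it, top 85 mm high; it slides along bench y.
- carriage (a joint): Slide of the carriage along bench y, m; grows towards the platform; equals the pointer tip's bench y. It is driven by the knob: 15 mm for each radian.
- mark_near_tip (a point): Tip of the near mark (the one nearer the platform): a low black rider 26 x 12 x 10 mm on the scale ledge with a pointed black tip towards bench +x, 38 mm above the worktop, 4 mm short of the line of the pointer's tip. Its axes are those of the bench. It is aligned when pointer_tip and this point have the same bench y.
- mark_far_tip (a point): Tip of the far mark (the one farther from the platform, nearer the knob): the same rider, but with an upright steel pin 10 mm thick and 24 mm high on it. Same meaning as mark_near_tip.
- knob_grip (a point): On the axis of the round black knob, 79 mm above the worktop, the height to grip. The knob is 50 mm in diameter, spans 60 to 92 mm in height, stands on a gearbox 58 x 58 mm with top at 52 mm, and turns about the vertical. Seen from above, counter-clockwise drives the carriage towards the platform (+y), clockwise away from it.
- knob (a joint): Knob angle, rad, counter-clockwise from above positive; carriage = 0.015 x knob. Range -4.1 to 3.8.
- clamp_handle (a point): On the axis of the upright black handle post (22 mm diameter, from 20 to 70 mm above the worktop) at the end of the clamp lever, 12 mm below its top.
- clamp_pivot (a point): On the vertical pivot axis of the clamp lever, at the height of clamp_handle (58 mm above the worktop); the handle swings round it at 75 mm radius.
- clamp (a joint): Clamp lever angle, rad. 0: open, the lever points towards bench -x (out towards the robot); grows as it swings clockwise seen from above; 1.57: fully home, the lever lies along bench +y. It stays where it is left.
- amber_bottle: Tall amber glass bottle with black cap, 54 mm diameter, 99 mm high, loose, standing on the platform or on the wooden board. Origin at the centre of its underside.
- weighing_bottle: Low clear glass weighing bottle with knobbed lid, 44 mm diameter, 57 mm high, loose, standing on the platform or on the wooden board. Origin at the centre of its underside.
- board: Wooden board 120 x 150 x 32 mm, fixed, on which the other vessel stands. Origin at the centre of its underside.
- beaker: Clear glass beaker, 85 mm wide, 90 mm high, loose bystander on the worktop. Origin at the centre of its underside.
Things that resemble listed ones, but are neither listed nor needed, are in the scene too. Leave any green look-alike of the amber_bottle alone.

How it is judged:
By the outcome, as a careful person would: the job done as asked, in the order asked, and still so for the second after the job is handed in, with the robot touching nothing.
It also fails if it takes over 61 s, if anything falls off the work surface, if the arm or the gripper's body presses on something with over 40 N, if the wrist force passes 120 N, or if a joint passes its speed limit or range.

## Robot

A 7-joint arm with a two-finger parallel gripper is mounted at the origin on a cart in front of the work surface, level with it; the furniture and walls round the work are solid. World frame = base frame: x ahead of the robot, y to its left, z up, the work surface at z = 0. Lengths are in m, angles in rad, forces in N, time in s.
With the tool pointing down it reaches from about 0.35 to 0.9 m from the base axis. Payload 7.2 kg.
Tool frame: the origin (TCP) lies where the fingers leave the gripper's body, on its centre line; the fingertips stand 80 mm ahead of it and the grasp point (between the pads) lies 61 mm ahead of it; z points along the fingers, y is the line along which they close (so a half turn about z gives the same grasp; the last joint's range is limited). The gripper opens to 88 mm and grips with 3 to 60 N. Pads are 20 mm wide; open, the fingers measure 115 mm over their backs; the gripper's body (75 mm by 178 mm) begins 61 mm behind the grasp point.
Start: joints at [1.235, 0.411, -0.013, 1.596, 0.006, 1.134, -0.082], TCP at [0.165, -0.603, 0.303] pointing down, gripper open.
Joint ranges: [-2.95, 2.95], [-0.29, 1.99], [-1.47, 1.44], [0.14, 2.54], [-1.03, 4.17], [0.13, 1.85], [-2.86, 2.86]. Speed limits (rad/s): [2.39, 2.39, 3.01, 3.01, 3.14, 3.14, 3.14].

## Interface

Orientations are given as a unit quaternion [w, x, y, z].
In Python, from workcell import manip gives the robot as it stands.
- The arm moves only by the tool jog_arm, never from a script. Its argument "series" is a list of rows, each an object of numbers: "tx", "ty", "tz": the shift along the tool's x, y, z in m; "ax", "ay", "az": the turn, a rotation vector about the tool's x, y, z in degrees. A call has 1 to 12 rows; each row is the pose to reach, as a shift and turn from the pose commanded when the call began, along the tool's axes at that moment; what a row does not reach only later rows make up. A row lasts 1/10 s, in which the tool goes at most 50 mm and 8.59 degrees, less where a joint would pass 70% of its speed; a pose out of reach is approached as far as the arm can. A call with a gripper value outside its range is refused whole. "gripper" is the closure, from 0 (fully open) to 1 (shut), set as the call begins (left out, the last holds). The fingers move at their own pace and stop on an object; the grip force is fixed at half the most. Time passes only in rows, so rows that repeat a pose let the fingers close. It gives the time, the measured TCP pose, the force, the opening and the grip force at its end, in the units of the state.
- manip.read_state(): the state, without advancing time (a new reading comes with each control period).
- manip.read_camera(name): name is "side" or "top" or "wrist"; returns a dict with "frame" (480x640x3 uint8, blue, green, red), "camera_matrix" (3x3 intrinsics, pixels), "R" (3x3) and "t" (3): a world point X has camera coordinates R X + t. Camera axes: x right, y down, z forward; pixel columns grow to the right and rows downward; lengths in m; the calibration is good to about 2 mm. A picture is of the moment at which its call begins. There is no depth.
- manip.sign_off(): hands the job in; it is judged then, once.
The state is a dict: "clock": time; "q": joint angles; "qd": joint speeds; "joint_efforts": joint torques, N m; "position": TCP position; "orientation": TCP orientation; "ft_force": force on the tool from outside, world axes, zero at the start; "ft_torque": the same for the moment, N m; "gripper_width": finger opening in m; "grip_force": force on a finger pad.
Only numpy, scipy, OpenCV 4.12 (cv2) and the standard library are available. Lean on these libraries where they do the work, as an engineer would, in place of code of your own. Each camera call takes 0.05 s, during which the arm holds its last target. There are 200 camera calls.

## Working session

There is one attempt and no reset: what is moved stays moved. The work goes in short steps, Python scripts to look and compute and a tool call to move; the robot and the scene stay as the last step left them, time stands still between calls to the robot, and variables do not carry over. Pictures are saved under pics/ and viewed, at most 10 in all, crops included, and the job is handed in when it is done.

Besides the shell and the picture viewer there is one more tool, called after "Call:" as a command line: name --argument value ..., lists and objects as JSON in quotes. jog_arm: Moves the arm, as the interface text tells. Its arguments: {"type":"object","properties":{"series":{"type":"array"},"gripper":{"type":"number"}},"required":["series"]}

```bash
mkdir -p pics; python3 - <<'E'
from workcell import manip
import cv2,pickle
s=manip.read_state();print(s)
d={}
for n in("top","side"):
    c=manip.read_camera(n);d[n]=c;cv2.imwrite(f"pics/{n}0.png",c["frame"]);print(n,c["camera_matrix"],c["R"],c["t"])
pickle.dump(d,open("c0.pkl","wb"))
E
```

```text
{'clock': 0.0, 'q': array([ 1.23481233,  0.41191425, -0.0127032 ,  1.59704451,  0.005563  ,
        1.13426688, -0.08217539]), 'qd': array([-0.00142239,  0.00031432, -0.00174339, -0.00014156,  0.0009646 ,
        0.00028538, -0.0002944 ]), 'joint_efforts': array([ 2.01157804e-04, -5.87946618e+01,  6.41824007e-01, -2.91078633e+01,
       -5.38423355e-02,  1.83214783e-02,  1.10016204e-04]), 'position': array([ 0.16524599, -0.60237322,  0.30179987]), 'orientation': array([-7.85260683e-04,  9.91047831e-01,  1.33504901e-01, -1.47678631e-04]), 'ft_force': array([0.48182289, 0.25852081, 0.38896972]), 'ft_torque': array([-0.03615927,  0.01515322,  0.03104151]), 'grip_force': 0.0, 'gripper_width': 0.08782020760584454}
top [[515.3669862    0.         326.26190693]
 [  0.         515.3669862  241.02661697]
 [  0.           0.           1.        ]] [[ 0.02317802 -0.9997307  -0.00114634]
 [-0.98303073 -0.0225821  -0.18204566]
 [ 0.18197075  0.00534635 -0.98328941]] [-0.06131959  0.53514407  1.52674488]
side [[568.85264756   0.         325.51897457]
 [  0.         568.85264756 240.34847137]
 [  0.           0.           1.        ]] [[-0.93453329 -0.35576369 -0.00892924]
 [-0.13879982  0.3874788  -0.91136973]
 [ 0.32769215 -0.85046597 -0.41149178]] [0.46956634 0.17392166 1.12108087]
```

View pics/top0.png

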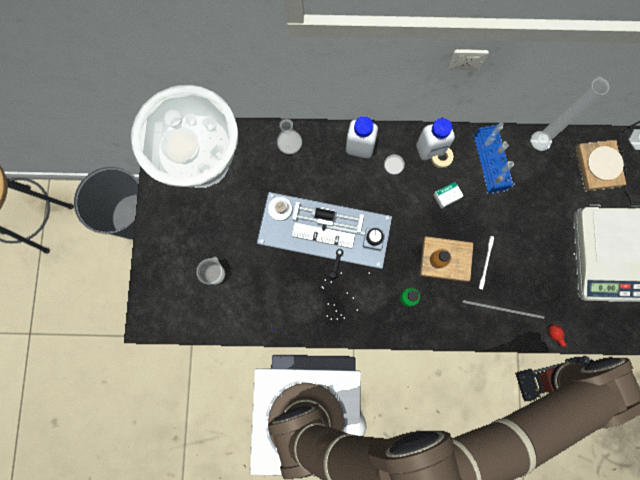

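View pics/side0.png

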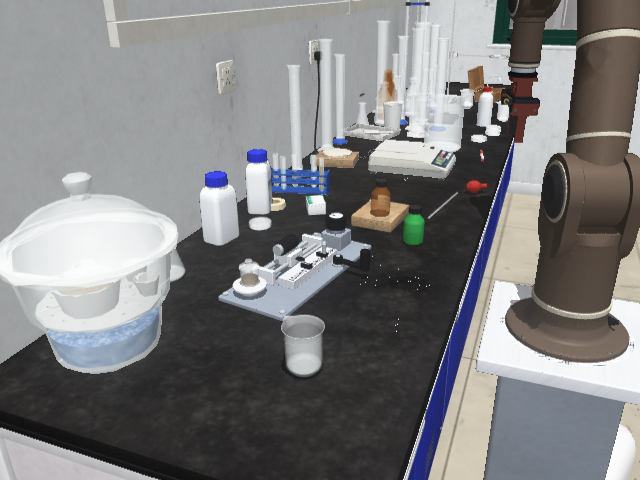

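The weighing bottle stands on the platform (top 280,208; side 249,275). The amber bottle is on the board (top 440,258), and the green look-alike is at top (411,297). So the near mark is the one meant. I'll confirm this in an enlarged crop.

```bash
python3 - <<'E'
import cv2,pickle
d=pickle.load(open("c0.pkl","rb"))
f=d["top"]["frame"][185:285,255:395]
cv2.imwrite("pics/topcrop.png",cv2.resize(f,None,fx=5.7,fy=5.7,interpolation=cv2.INTER_CUBIC))
f=d["side"]["frame"][205:320,215:375]
cv2.imwrite("pics/sidecrop.png",cv2.resize(f,None,fx=5,fy=5,interpolation=cv2.INTER_CUBIC))
E
```

```text
(no output)
```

View pics/topcrop.png

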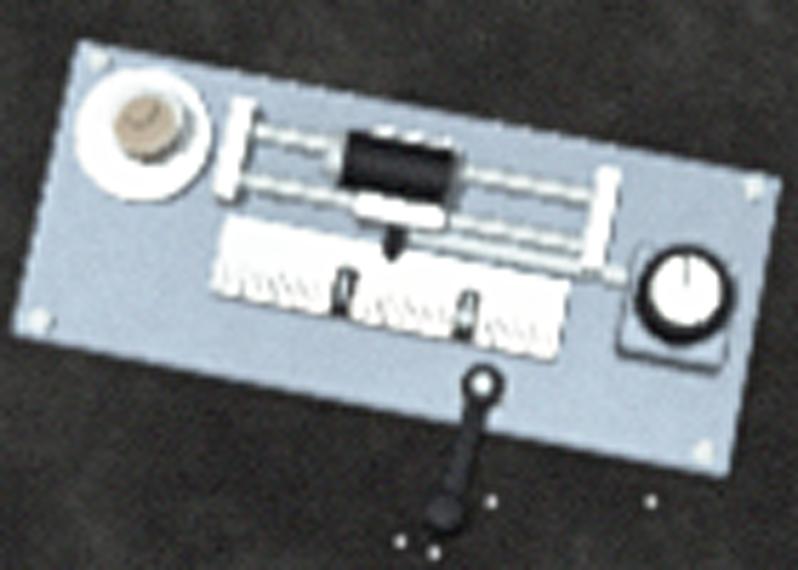

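View pics/sidecrop.png

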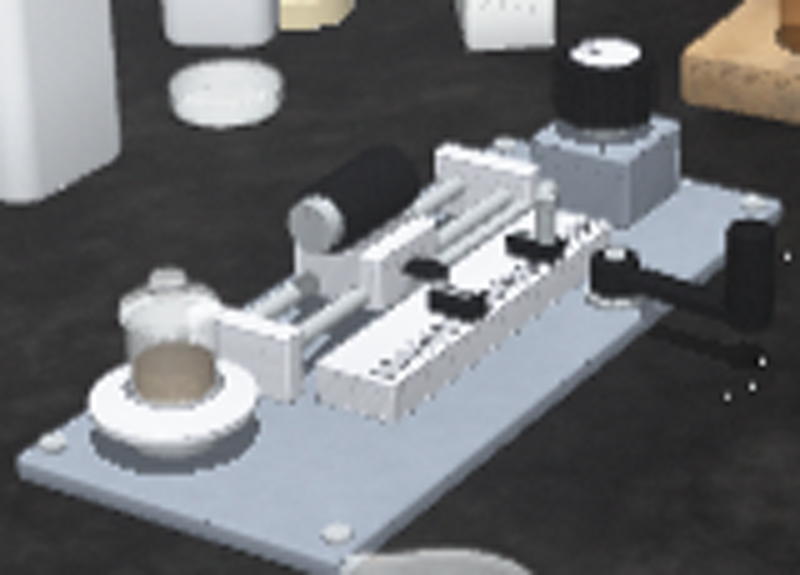

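The crop confirms it. The clear, low weighing bottle with its lid is on the platform. The near mark is the plain rider at top crop (345,292), and the far mark with the pin is at (468,312). The pointer tip is at (393,258) and the lever is open. Next I'll fit the bench pose.

```bash
cat > h.py <<'E'
import numpy as np
from scipy.optimize import least_squares
from scipy.spatial.transform import Rotation as Rn
def proj(c,P):
    q=np.atleast_2d(P)@c["R"].T+c["t"]; u=q@c["camera_matrix"].T; return u[:,:2]/u[:,2:]
def ray(c,uv,z):
    K=c["camera_matrix"];R=c["R"];o=-R.T@c["t"];d=R.T@np.linalg.solve(K,[*uv,1]);return o+d*(z-o[2])/d[2]
def b2w(p,P):
    P=np.atleast_2d(P)/1000.;c,s=np.cos(p[2]),np.sin(p[2])
    return np.c_[p[0]+c*P[:,0]-s*P[:,1],p[1]+s*P[:,0]+c*P[:,1],P[:,2]]
def w2b(p,X):
    c,s=np.cos(p[2]),np.sin(p[2]);d=X[:2]-p[:2];return np.array([c*d[0]+s*d[1],-s*d[0]+c*d[1]])*1000
E
python3 - <<'E'
from h import *;import pickle
d=pickle.load(open("c0.pkl","rb"));t,s=d["top"],d["side"]
k=lambda u,v:(255+(u+.5)/5.7-.5,185+(v+.5)/5.7-.5)
ks=lambda u,v:(215+(u+.5)/5-.5,205+(v+.5)/5-.5)
B=[[85,200,12],[85,-200,12],[-85,-200,12],[-85,200,12],[-10,-155,92]]
U=np.array([k(83,40),k(780,180),k(728,475),k(13,335),k(687,288)])
BS=[[85,200,12],[-10,-155,92]];US=np.array([ks(18,460),ks(607,53)])
r=least_squares(lambda p:np.r_[(proj(t,b2w(p,B))-U).ravel(),(proj(s,b2w(p,BS))-US).ravel()],[.6,0,0])
p=r.x;print(p,np.degrees(p[2]),r.fun.round(1))
for n,uv,z in[("ptr",k(393,260),.038),("near",k(348,270),.038),("far",k(471,292),.038),("pivot",k(482,383),.04),("handle",k(445,510),.07)]:
    X=ray(t,uv,z);print(n,X.round(4),w2b(p,X).round(1))
for n,P in[("knob",[-10,-155,79]),("plat",[30,150,32])]:print(n,b2w(p,[P]).round(4))
np.save("p.npy",p)
E
```

```text
[ 0.58122929 -0.04321281 -0.16749172] -9.596568781341045 [-0.9  0.3  0.6 -1.2  0.6 -0.5 -0.   0.   0.   1.4 -0.8 -0.5  0.7  0.9]
ptr [ 0.5723 -0.0397  0.038 ] [-9.4  2. ]
near [ 0.5662 -0.0154  0.038 ] [-19.4  24.9]
far [ 0.5556 -0.0823  0.038 ] [-18.8 -42.8]
pivot [ 0.5055 -0.0892  0.04  ] [-67.  -57.9]
handle [ 0.4329 -0.0705  0.07  ] [-141.8  -51.6]
knob [[ 0.5455 -0.1944  0.079 ]]
plat [[0.6358 0.0997 0.032 ]]
```

Call:
jog_arm --series '[{"tx":0.24,"ty":-0.15,"az":0},{"tx":0.24,"ty":-0.15},{"tx":0.24,"ty":-0.15},{"tx":0.24,"ty":-0.15},{"tx":0.24,"ty":-0.15},{"tx":0.24,"ty":-0.15},{"tx":0.4,"ty":-0.247},{"tx":0.4,"ty":-0.247},{"tx":0.4,"ty":-0.247},{"tx":0.4,"ty":-0.247},{"tx":0.4,"ty":-0.247},{"tx":0.4,"ty":-0.247}]' --gripper 0

```text
schema error: expected keys tx, ty, tz, ax, ay, az
```

```bash
python3 - <<'E'
from workcell import manip
from h import *;import cv2,pickle
s=manip.read_state();print(s["q"].round(3),s["position"],s["orientation"],s["clock"])
c=manip.read_camera("wrist");pickle.dump((c,s),open("w1.pkl","wb"));cv2.imwrite("pics/w1.png",c["frame"])
print(c["camera_matrix"],c["R"],c["t"],-c["R"].T@c["t"])
E
```

```text
[ 1.235  0.412 -0.013  1.597  0.006  1.134 -0.082] [ 0.16524691 -0.60241717  0.30189038] [-7.12288166e-04  9.91049527e-01  1.33492712e-01 -1.55372559e-04] 0.1
[[343.59505203   0.         311.83083074]
 [  0.         343.59505203 236.49841046]
 [  0.           0.           1.        ]] [[ 0.26586042 -0.96401035 -0.00151069]
 [-0.93508126 -0.25826258  0.2427416 ]
 [-0.23439557 -0.06312277 -0.97008981]] [-0.62338595 -0.02918586  0.38913211] [ 0.22965334 -0.58392503  0.38363597]
```

View pics/w1.png

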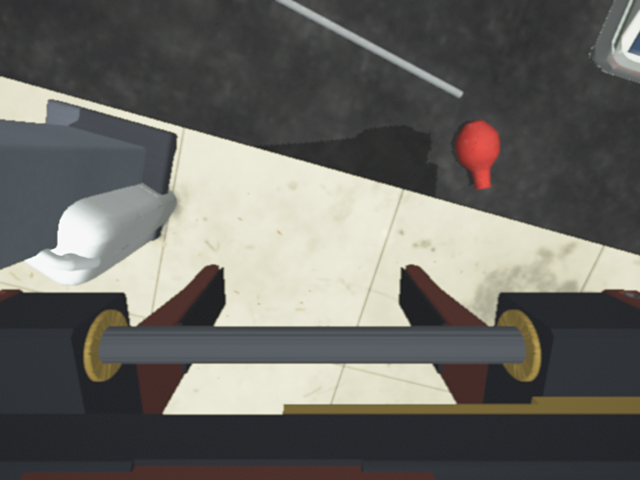

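That call was refused because every row needs all six keys, so the arm hasn't moved. The picture only shows the start position: the bench edge, the red bulb at (478,148) and the open fingers.

Call:
jog_arm --series '[{"tx":0.04,"ty":-0.025,"tz":0,"ax":0,"ay":0,"az":0},{"tx":0.08,"ty":-0.05,"tz":0,"ax":0,"ay":0,"az":0},{"tx":0.12,"ty":-0.075,"tz":0,"ax":0,"ay":0,"az":0},{"tx":0.16,"ty":-0.1,"tz":0,"ax":0,"ay":0,"az":0},{"tx":0.2,"ty":-0.123,"tz":0,"ax":0,"ay":0,"az":0},{"tx":0.24,"ty":-0.148,"tz":0,"ax":0,"ay":0,"az":0},{"tx":0.28,"ty":-0.173,"tz":0,"ax":0,"ay":0,"az":0},{"tx":0.32,"ty":-0.197,"tz":0,"ax":0,"ay":0,"az":0},{"tx":0.36,"ty":-0.222,"tz":0,"ax":0,"ay":0,"az":0},{"tx":0.38,"ty":-0.234,"tz":0,"ax":0,"ay":0,"az":0},{"tx":0.38,"ty":-0.234,"tz":0,"ax":0,"ay":0,"az":0},{"tx":0.38,"ty":-0.234,"tz":0,"ax":0,"ay":0,"az":0}]' --gripper 0

```text
clock: 1.35
position: [0.4696, -0.2766, 0.3023]
orientation: [-0.0, 0.991, 0.134, -0.0]
ft_force: [-0.5, -0.8, -0.3]
gripper_width: 0.0877
grip_force: 0.0
```

```bash
python3 - <<'E'
from workcell import manip
from h import *;import cv2,pickle
s=manip.read_state();print(s["q"].round(3),s["position"],s["orientation"],s["clock"])
c=manip.read_camera("wrist");pickle.dump((c,s),open("w2.pkl","wb"));cv2.imwrite("pics/w2.png",c["frame"])
p=np.load("p.npy");print(proj(c,b2w(p,[[-10,-155,92],[-10,0,38],[-19,25,38],[-142,-52,70]])).round())
E
```

```text
[ 0.625  0.289 -0.225  1.78   0.072  1.082 -0.927] [ 0.46962526 -0.27661521  0.30232339] [-9.14700491e-06  9.90991841e-01  1.33921454e-01 -4.64970712e-04] 1.35
[[240. 114.]
 [ 94.  44.]
 [ 64.  41.]
 [ 87. 204.]]
```

View pics/w2.png

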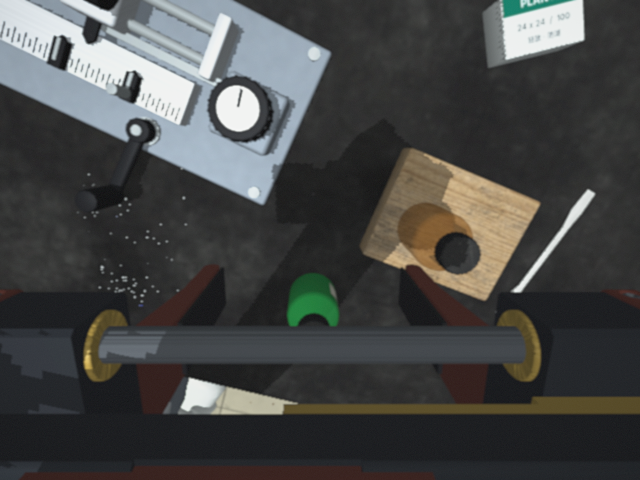

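The wrist view shows the knob top at (239,108), the pointer tip near (92,40), the near mark at (60,50), the far mark's pin at (115,88), the lever pivot at (137,130) and the handle at (88,200). I'll refine the bench pose using both cameras.

```bash
cat > go.py <<'E'
from h import *
def delta(s,X,yawdeg=0):
    w,x,y,z=s["orientation"];R=Rn.from_quat([x,y,z,w]).as_matrix()
    return (R.T@(np.array(X)-s["position"])).round(4)
E
python3 - <<'E'
from go import *;import pickle
d=pickle.load(open("c0.pkl","rb"));t=d["top"];w,s=pickle.load(open("w2.pkl","rb"))
k=lambda u,v:(255+(u+.5)/5.7-.5,185+(v+.5)/5.7-.5)
B=[[85,200,12],[85,-200,12],[-85,-200,12],[-85,200,12],[-10,-155,92]]
U=np.array([k(83,40),k(780,180),k(728,475),k(13,335),k(687,288)])
BW=[[85,-200,12],[-85,-200,12],[-10,-155,92]];UW=np.array([(330,51),(264,205),(239,108)])
f=lambda p:np.r_[(proj(t,b2w(p,B))-U).ravel(),(proj(w,b2w(p,BW))-UW).ravel()]
r=least_squares(f,[.6,0,0]);p=r.x;print(p,r.fun.round(1));np.save("p.npy",p)
for n,uv,z in[("ptr",(92,41),.038),("pivot",(137,129),.04),("handle",(88,200),.07)]:
    X=ray(w,uv,z);print(n,X.round(4),w2b(p,X).round(1))
for n,uv,z in[("ptr",k(393,260),.038),("near",k(348,270),.038),("far",k(471,292),.038),("pivot",k(482,383),.04),("handle",k(445,510),.07)]:
    X=ray(t,uv,z);print(n,X.round(4),w2b(p,X).round(1))
print(ray(w,(239,108),.092),b2w(p,[-10,-155,79]));print(delta(s,[*b2w(p,[-10,-155,79])[0,:2],.25]))
E
```

```text
[ 0.58321932 -0.04073514 -0.17149524] [-1.5 -0.6 -0.1 -1.5 -0.4 -0.9 -0.8 -0.9 -0.8  0.9  3.2 -2.4  0.5 -0.9
 -2.3  3.7]
ptr [ 0.5735 -0.0397  0.038 ] [-9.7 -0.6]
pivot [ 0.5084 -0.0913  0.04  ] [-65.1 -62.6]
handle [ 0.4365 -0.0717  0.07  ] [-139.2  -55.5]
ptr [ 0.5723 -0.0397  0.038 ] [-10.9  -0.8]
near [ 0.5662 -0.0154  0.038 ] [-21.1  22. ]
far [ 0.5556 -0.0823  0.038 ] [-20.1 -45.7]
pivot [ 0.5055 -0.0892  0.04  ] [-68.3 -61. ]
handle [ 0.4329 -0.0705  0.07  ] [-143.1  -54.9]
[ 0.55010172 -0.19290204  0.092     ] [[ 0.54691436 -0.19175484  0.079     ]]
[ 0.0971 -0.0613  0.0522]
```

Call:
jog_arm --series '[{"tx":0.03,"ty":-0.02,"tz":0.01,"ax":0,"ay":0,"az":8},{"tx":0.06,"ty":-0.04,"tz":0.02,"ax":0,"ay":0,"az":16},{"tx":0.085,"ty":-0.053,"tz":0.03,"ax":0,"ay":0,"az":24},{"tx":0.098,"ty":-0.06,"tz":0.04,"ax":0,"ay":0,"az":32},{"tx":0.098,"ty":-0.06,"tz":0.05,"ax":0,"ay":0,"az":40},{"tx":0.098,"ty":-0.06,"tz":0.05,"ax":0,"ay":0,"az":45},{"tx":0.098,"ty":-0.06,"tz":0.05,"ax":0,"ay":0,"az":45},{"tx":0.098,"ty":-0.06,"tz":0.05,"ax":0,"ay":0,"az":45},{"tx":0.098,"ty":-0.06,"tz":0.05,"ax":0,"ay":0,"az":45}]' --gripper 0

```text
clock: 2.3
position: [0.5482, -0.1937, 0.253]
orientation: [0.0, 0.967, -0.256, 0.0]
ft_force: [-0.4, 0.3, 0.1]
gripper_width: 0.0878
grip_force: 0.0
```

```bash
python3 - <<'E'
from workcell import manip
from go import *;import cv2,pickle
s=manip.read_state();print(s["q"].round(3),s["qd"].round(3),s["position"],s["orientation"],s["clock"])
c=manip.read_camera("wrist");pickle.dump((c,s),open("w3.pkl","wb"));cv2.imwrite("pics/w3.png",c["frame"])
p=np.load("p.npy");print(proj(c,b2w(p,[[-10,-155,92],[-10,0,38],[-20,22,38]])).round(),delta(s,[.5475,-.193,.14]))
E
```

```text
[ 0.346  0.389 -0.117  1.757  0.053  0.998 -1.879] [-0.004 -0.002 -0.004 -0.002 -0.001  0.    -0.009] [ 0.54823064 -0.1936691   0.25298591] [ 1.41557091e-04  9.66785046e-01 -2.55590665e-01  2.57169407e-04] 2.3
[[312. 246.]
 [154. 285.]
 [138. 302.]] [-0.001  -0.0002  0.113 ]
```

View pics/w3.png

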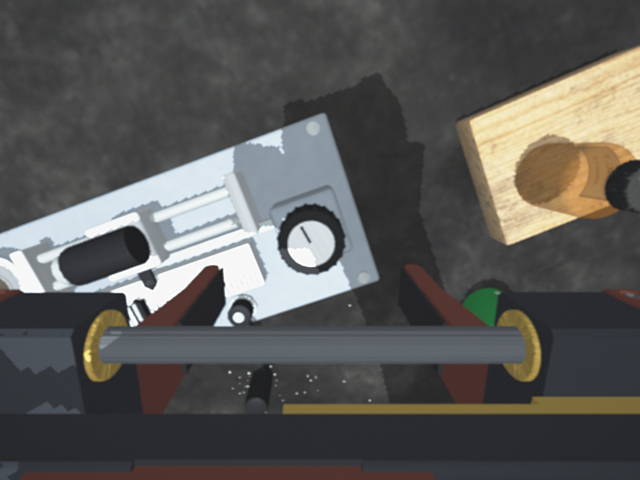

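The knob is at (311,243), within about 2 mm of where the fit predicts. The joint 7 range leaves plenty of room for a counter-clockwise turn. Descending and gripping.

Call:
jog_arm --series '[{"tx":0,"ty":0,"tz":0.03,"ax":0,"ay":0,"az":0},{"tx":0,"ty":0,"tz":0.06,"ax":0,"ay":0,"az":0},{"tx":0,"ty":0,"tz":0.085,"ax":0,"ay":0,"az":0},{"tx":0,"ty":0,"tz":0.102,"ax":0,"ay":0,"az":0},{"tx":0,"ty":0,"tz":0.113,"ax":0,"ay":0,"az":0},{"tx":0,"ty":0,"tz":0.113,"ax":0,"ay":0,"az":0},{"tx":0,"ty":0,"tz":0.113,"ax":0,"ay":0,"az":0}]'

```text
clock: 3.05
position: [0.5489, -0.1929, 0.1403]
orientation: [-0.0, 0.967, -0.256, 0.0]
ft_force: [-0.8, 0.9, 1.3]
gripper_width: 0.0878
grip_force: 0.0
```

Call:
jog_arm --series '[{"tx":0,"ty":0,"tz":0,"ax":0,"ay":0,"az":0},{"tx":0,"ty":0,"tz":0,"ax":0,"ay":0,"az":0},{"tx":0,"ty":0,"tz":0,"ax":0,"ay":0,"az":0},{"tx":0,"ty":0,"tz":0,"ax":0,"ay":0,"az":0},{"tx":0,"ty":0,"tz":0,"ax":0,"ay":0,"az":0},{"tx":0,"ty":0,"tz":0,"ax":0,"ay":0,"az":0},{"tx":0,"ty":0,"tz":0,"ax":0,"ay":0,"az":0},{"tx":0,"ty":0,"tz":0,"ax":0,"ay":0,"az":0}]' --gripper 1

```text
clock: 3.85
position: [0.5485, -0.1929, 0.1398]
orientation: [0.0, 0.967, -0.256, 0.0]
ft_force: [-1.0, -1.1, 2.8]
gripper_width: 0.0493
grip_force: 30.0
```

Call:
jog_arm --series '[{"tx":0,"ty":0,"tz":0,"ax":0,"ay":0,"az":-7},{"tx":0,"ty":0,"tz":0,"ax":0,"ay":0,"az":-14},{"tx":0,"ty":0,"tz":0,"ax":0,"ay":0,"az":-21},{"tx":0,"ty":0,"tz":0,"ax":0,"ay":0,"az":-28},{"tx":0,"ty":0,"tz":0,"ax":0,"ay":0,"az":-35},{"tx":0,"ty":0,"tz":0,"ax":0,"ay":0,"az":-42},{"tx":0,"ty":0,"tz":0,"ax":0,"ay":0,"az":-49},{"tx":0,"ty":0,"tz":0,"ax":0,"ay":0,"az":-56},{"tx":0,"ty":0,"tz":0,"ax":0,"ay":0,"az":-63},{"tx":0,"ty":0,"tz":0,"ax":0,"ay":0,"az":-70},{"tx":0,"ty":0,"tz":0,"ax":0,"ay":0,"az":-75},{"tx":0,"ty":0,"tz":0,"ax":0,"ay":0,"az":-75}]'

```text
clock: 5.05
position: [0.5486, -0.1932, 0.1398]
orientation: [0.0, 0.923, 0.386, 0.0]
ft_force: [0.6, -1.4, 3.9]
gripper_width: 0.0495
grip_force: 30.0
```

```bash
python3 - <<'E'
from workcell import manip
from go import *;import cv2,pickle
s=manip.read_state();print(s["q"].round(3),s["position"],s["orientation"],s["clock"])
d={n:manip.read_camera(n) for n in("top","side","wrist")};pickle.dump(d,open("c4.pkl","wb"))
r=lambda f,x,y,w,h,k:cv2.resize(f[y:y+h,x:x+w],None,fx=k,fy=k,interpolation=cv2.INTER_CUBIC)
a=r(d["top"]["frame"],290,195,80,60,5);b=r(d["side"]["frame"],270,235,80,60,5)
w=d["wrist"]["frame"]
cv2.imwrite("pics/m4.png",np.vstack([np.hstack([a,b]),np.hstack([r(w,0,60,400,300,1),0*a])]))
E
```

```text
[ 0.579  0.566 -0.436  1.832  0.318  0.812 -0.798] [ 0.54858516 -0.19321014  0.13979031] [1.66302292e-04 9.22573851e-01 3.85820495e-01 8.75139660e-05] 5.05
```

View pics/m4.png

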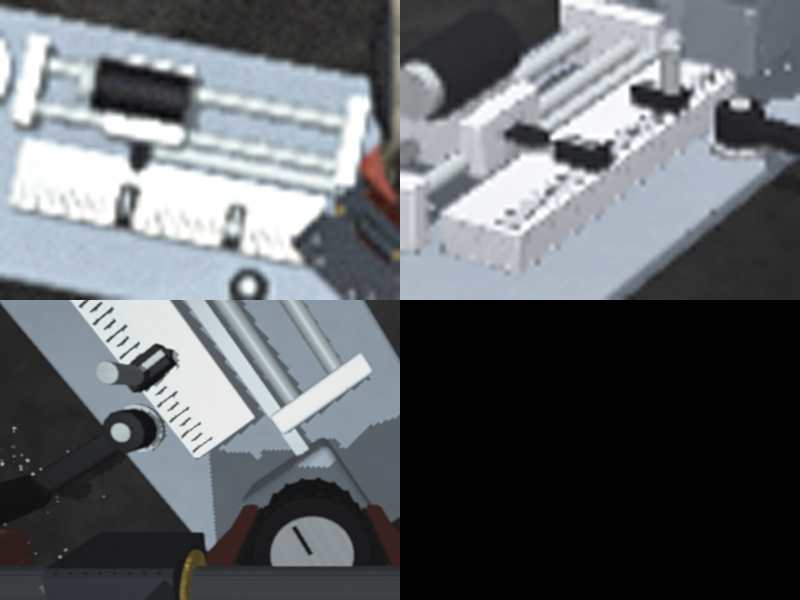

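The carriage moved as expected, and the pointer (top crop 138,170) is now just short of the near mark (131,183). I'll turn a little further, then release and raise the arm so the wrist camera looks straight down on the tips for a precise check.

Call:
jog_arm --series '[{"tx":0,"ty":0,"tz":0,"ax":0,"ay":0,"az":-5},{"tx":0,"ty":0,"tz":0,"ax":0,"ay":0,"az":-10},{"tx":0,"ty":0,"tz":0,"ax":0,"ay":0,"az":-10},{"tx":0,"ty":0,"tz":0,"ax":0,"ay":0,"az":-10}]'

```text
clock: 5.6
position: [0.5486, -0.1932, 0.1398]
orientation: [0.0, 0.886, 0.463, 0.0]
ft_force: [-0.5, -2.2, 4.2]
gripper_width: 0.0499
grip_force: 30.0
```

Call:
jog_arm --series '[{"tx":0,"ty":0,"tz":0,"ax":0,"ay":0,"az":0},{"tx":0,"ty":0,"tz":0,"ax":0,"ay":0,"az":0},{"tx":0,"ty":0,"tz":0,"ax":0,"ay":0,"az":0},{"tx":0,"ty":0,"tz":0,"ax":0,"ay":0,"az":0},{"tx":0,"ty":0,"tz":0,"ax":0,"ay":0,"az":0},{"tx":0,"ty":0,"tz":0,"ax":0,"ay":0,"az":0}]' --gripper 0

```text
clock: 6.2
position: [0.5485, -0.1926, 0.1396]
orientation: [-0.0, 0.886, 0.464, -0.0]
ft_force: [-0.1, 0.8, 0.3]
gripper_width: 0.0878
grip_force: 0.0
```

Call:
jog_arm --series '[{"tx":0,"ty":0,"tz":-0.03,"ax":0,"ay":0,"az":0},{"tx":0,"ty":0,"tz":-0.06,"ax":0,"ay":0,"az":0},{"tx":0.012,"ty":-0.026,"tz":-0.06,"ax":0,"ay":0,"az":0},{"tx":0.025,"ty":-0.05,"tz":-0.06,"ax":0,"ay":0,"az":0},{"tx":0.037,"ty":-0.077,"tz":-0.06,"ax":0,"ay":0,"az":0},{"tx":0.037,"ty":-0.077,"tz":-0.06,"ax":0,"ay":0,"az":0},{"tx":0.037,"ty":-0.077,"tz":-0.06,"ax":0,"ay":0,"az":0},{"tx":0.037,"ty":-0.077,"tz":-0.06,"ax":0,"ay":0,"az":0}]'

```text
clock: 7.0
position: [0.5067, -0.1195, 0.1998]
orientation: [0.0, 0.886, 0.464, 0.0]
ft_force: [-0.4, 0.4, -0.4]
gripper_width: 0.0879
grip_force: 0.0
```

```bash
python3 - <<'E'
from workcell import manip
from go import *;import cv2,pickle
s=manip.read_state();print(s["q"].round(3),s["position"],s["orientation"],s["clock"])
c=manip.read_camera("wrist");pickle.dump((c,s),open("w5.pkl","wb"))
p=np.load("p.npy");u=proj(c,b2w(p,[[-12,22,38]]))[0];print(u)
x,y=[int(max(0,v)) for v in(u[0]-100,u[1]-75)];x=min(x,440);y=min(y,330);print(x,y)
cv2.imwrite("pics/w5.png",cv2.resize(c["frame"][y:y+150,x:x+200],None,fx=4,fy=4,interpolation=cv2.INTER_CUBIC))
E
```

```text
[ 0.574  0.411 -0.547  1.931  0.275  0.873 -0.721] [ 0.50672404 -0.1194693   0.19975938] [3.53253078e-04 8.85871660e-01 4.63930225e-01 1.52305696e-04] 7.0
[308.5951219   61.66547472]
208 0
```

View pics/w5.png

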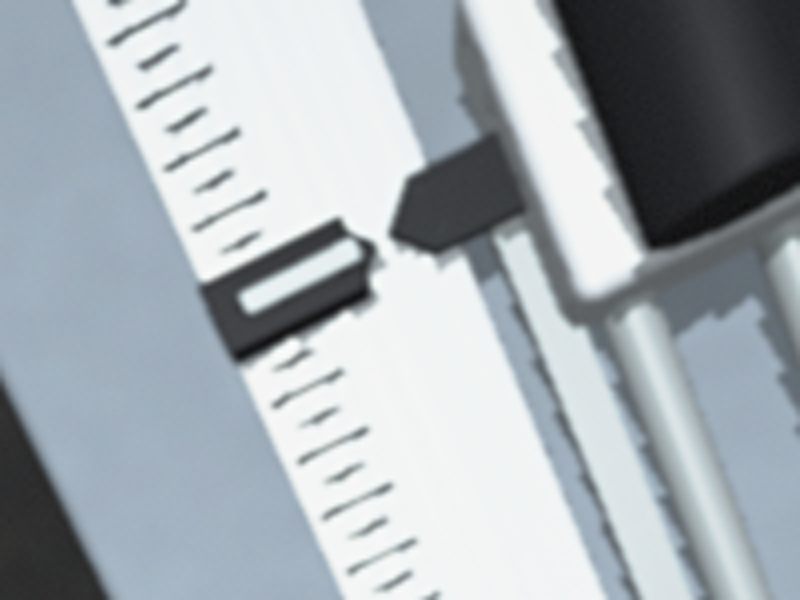

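The pointer tip is at crop (390,235), full image (305.5,58.8). The mark tip is at crop (377,247), full image (302.2,61.8). They are almost aligned, so I'll compute the remaining offset.

```bash
python3 - <<'E'
from go import *;import pickle
c,s=pickle.load(open("w5.pkl","rb"));p=np.load("p.npy")
k=lambda u,v:(208+(u+.5)/4-.5,(v+.5)/4-.5)
A=ray(c,k(75,0),.032);B=ray(c,k(345,600),.032)   # ledge edge
q=p.copy();d=A-B;q[2]=np.arctan2(-d[0],d[1]);print("yaw",p[2],q[2])
for P in(p,q):
    a=w2b(P,ray(c,k(390,235),.038));b=w2b(P,ray(c,k(377,247),.038));ax=w2b(P,ray(c,k(508,174),.038));m=w2b(P,ray(c,k(221,320),.038))
    print("ptr",a,"mark",b,"diff",a-b,"ptr root",ax,"rider back mid",m)
E
```

```text
yaw -0.17149524338461195 -0.1805945976985895
ptr [-13.21605392  24.70480751] mark [-15.87897401  23.98201115] diff [2.6629201  0.72279636] ptr root [ 7.70783966 24.85068592] rider back mid [-43.74154043  24.8110889 ]
ptr [-13.44030148  24.58352886] mark [-16.09653444  23.8365319 ] diff [2.65623296 0.74699696] ptr root [ 7.48139849 24.91979253] rider back mid [-43.96549135  24.41204746]
```

The residual is about 0.2 to 0.75 mm, limited by the oblique view. I'll look once more from straight above to decide whether to trim.

Call:
jog_arm --series '[{"tx":-0.025,"ty":0,"tz":0,"ax":0,"ay":0,"az":0},{"tx":-0.05,"ty":0,"tz":0.01,"ax":0,"ay":0,"az":0},{"tx":-0.055,"ty":0,"tz":0.015,"ax":0,"ay":0,"az":0},{"tx":-0.055,"ty":0,"tz":0.015,"ax":0,"ay":0,"az":0},{"tx":-0.055,"ty":0,"tz":0.015,"ax":0,"ay":0,"az":0},{"tx":-0.055,"ty":0,"tz":0.015,"ax":0,"ay":0,"az":0}]'

```text
clock: 7.65
position: [0.4759, -0.1628, 0.185]
orientation: [0.0, 0.885, 0.465, 0.001]
ft_force: [0.6, 0.5, 0.5]
gripper_width: 0.0878
grip_force: 0.0
```

```bash
python3 - <<'E'
from workcell import manip
from go import *;import cv2,pickle
s=manip.read_state();print(s["q"].round(3),s["position"],s["clock"])
c=manip.read_camera("wrist");pickle.dump((c,s),open("w6.pkl","wb"))
p=np.load("p.npy");p[2]=-.178
cb=w2b(p,-c["R"].T@c["t"]);print("cam bench xy",cb)
# rectify: out col = (x+55)*10 , row=(50-y)*10 ; x -55..25, y -5..50
src=np.float32([[0,0],[800,0],[800,550],[0,550]]);P=[[u/10-55,50-v/10,38] for u,v in src]
H=cv2.getPerspectiveTransform(np.float32(proj(c,b2w(p,P))),src)
cv2.imwrite("pics/w6.png",cv2.warpPerspective(c["frame"],H,(800,550),flags=cv2.INTER_CUBIC))
E
```

```text
[ 0.666  0.403 -0.535  1.985  0.275  0.824 -0.626] [ 0.47589638 -0.16281982  0.18500302] 7.65
cam bench xy [-56.42073281 -77.82504305]
```

View pics/w6.png

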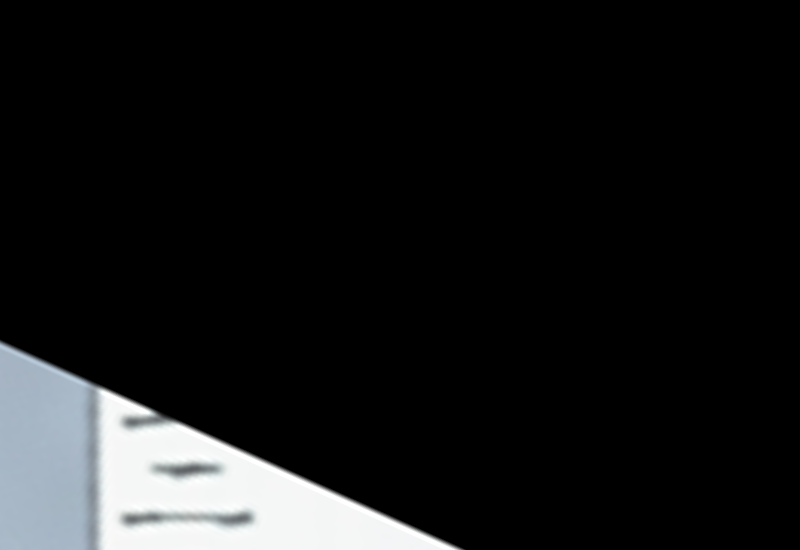

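This view misses the tips because I shifted the wrong way, and it was my tenth and last picture. From here I measure numerically. I'll move the camera above the tips and extract the outlines.

Call:
jog_arm --series '[{"tx":0.04,"ty":0,"tz":-0.01,"ax":0,"ay":0,"az":0},{"tx":0.08,"ty":0,"tz":-0.015,"ax":0,"ay":0,"az":0},{"tx":0.115,"ty":0,"tz":-0.015,"ax":0,"ay":0,"az":0},{"tx":0.115,"ty":0,"tz":-0.015,"ax":0,"ay":0,"az":0},{"tx":0.115,"ty":0,"tz":-0.015,"ax":0,"ay":0,"az":0},{"tx":0.115,"ty":0,"tz":-0.015,"ax":0,"ay":0,"az":0},{"tx":0.115,"ty":0,"tz":-0.015,"ax":0,"ay":0,"az":0}]'

```text
clock: 8.4
position: [0.5398, -0.0703, 0.1995]
orientation: [0.0, 0.886, 0.464, -0.0]
ft_force: [-0.1, -0.5, -0.0]
gripper_width: 0.0878
grip_force: 0.0
```

```bash
cat > tips.py <<'E'
from workcell import manip
from go import *;import cv2
s=manip.read_state();print(s["position"],s["clock"])
c=manip.read_camera("wrist");p=np.load("p.npy");p[2]=-.178
print("cam bench xy",w2b(p,-c["R"].T@c["t"]).round(),proj(c,b2w(p,[[-13,24,38]])))
src=np.float32([[0,0],[800,0],[800,550],[0,550]]);P=[[u/10-55,50-v/10,38] for u,v in src]
H=cv2.getPerspectiveTransform(np.float32(proj(c,b2w(p,P))),src)
g=cv2.cvtColor(cv2.warpPerspective(c["frame"],H,(800,550),flags=cv2.INTER_CUBIC),cv2.COLOR_BGR2GRAY)
for x in range(-46,10,1):
    col=g[130:420,int((x+55)*10)];i=np.where(col<110)[0]
    if len(i)>3: print(x,"y top %.1f bot %.1f mid %.2f n %d"%(50-(130+i[0])/10,50-(130+i[-1])/10,50-(130+(i[0]+i[-1])/2)/10,len(i)))
E
python3 tips.py
```

```text
[ 0.53979732 -0.07032815  0.1995272 ] 8.4
cam bench xy [-10.  25.] [[307.4978377  153.09570165]]
-45 y top 29.4 bot 19.1 mid 24.25 n 104
-44 y top 29.8 bot 18.6 mid 24.20 n 113
-43 y top 29.5 bot 18.7 mid 24.10 n 109
-42 y top 29.5 bot 18.7 mid 24.10 n 109
-41 y top 29.6 bot 18.5 mid 24.05 n 112
-40 y top 29.8 bot 18.6 mid 24.20 n 73
-39 y top 29.8 bot 18.7 mid 24.25 n 66
-38 y top 29.7 bot 18.7 mid 24.20 n 63
-37 y top 29.6 bot 18.9 mid 24.25 n 61
-36 y top 29.5 bot 19.0 mid 24.25 n 59
-35 y top 29.6 bot 19.0 mid 24.30 n 60
-34 y top 29.6 bot 19.0 mid 24.30 n 60
-33 y top 29.6 bot 18.8 mid 24.20 n 63
-32 y top 29.7 bot 18.6 mid 24.15 n 66
-31 y top 29.7 bot 18.7 mid 24.20 n 65
-30 y top 29.7 bot 18.7 mid 24.20 n 65
-29 y top 29.8 bot 18.7 mid 24.25 n 64
-28 y top 29.7 bot 18.8 mid 24.25 n 63
-27 y top 29.5 bot 18.9 mid 24.20 n 59
-26 y top 29.4 bot 18.9 mid 24.15 n 59
-25 y top 29.4 bot 19.0 mid 24.20 n 57
-24 y top 29.4 bot 18.9 mid 24.15 n 59
-23 y top 29.4 bot 18.8 mid 24.10 n 62
-22 y top 29.4 bot 18.5 mid 23.95 n 64
-21 y top 29.3 bot 18.6 mid 23.95 n 62
-20 y top 28.8 bot 18.9
[... 240 characters left out ...]
4.85 n 50
-9 y top 28.2 bot 21.5 mid 24.85 n 68
-8 y top 29.2 bot 20.6 mid 24.90 n 87
-7 y top 30.0 bot 19.7 mid 24.85 n 104
-6 y top 30.3 bot 19.5 mid 24.90 n 109
-5 y top 30.4 bot 19.5 mid 24.95 n 110
-4 y top 30.2 bot 19.4 mid 24.80 n 109
-3 y top 30.4 bot 19.1 mid 24.75 n 114
-2 y top 30.8 bot 18.7 mid 24.75 n 122
-1 y top 30.6 bot 18.7 mid 24.65 n 120
0 y top 30.5 bot 18.8 mid 24.65 n 118
1 y top 30.6 bot 18.7 mid 24.65 n 120
2 y top 30.5 bot 19.3 mid 24.90 n 113
3 y top 30.5 bot 19.8 mid 25.15 n 108
4 y top 30.5 bot 19.6 mid 25.05 n 110
5 y top 30.5 bot 19.3 mid 24.90 n 113
6 y top 30.5 bot 19.3 mid 24.90 n 113
7 y top 30.7 bot 19.3 mid 25.00 n 115
8 y top 31.0 bot 19.1 mid 25.05 n 120
```

The pointer axis is at y = 24.8 mm and the mark at 24.15 mm, so the pointer is 0.65 mm past, about 2.5° of knob. I'll regrip and trim it back clockwise.

Call:
jog_arm --series '[{"tx":-0.032,"ty":0.026,"tz":0,"ax":0,"ay":0,"az":0},{"tx":-0.064,"ty":0.052,"tz":0,"ax":0,"ay":0,"az":0},{"tx":-0.097,"ty":0.077,"tz":0,"ax":0,"ay":0,"az":0},{"tx":-0.097,"ty":0.077,"tz":0,"ax":0,"ay":0,"az":0},{"tx":-0.097,"ty":0.077,"tz":0,"ax":0,"ay":0,"az":0},{"tx":-0.097,"ty":0.077,"tz":0.02,"ax":0,"ay":0,"az":0},{"tx":-0.097,"ty":0.077,"tz":0.04,"ax":0,"ay":0,"az":0},{"tx":-0.097,"ty":0.077,"tz":0.06,"ax":0,"ay":0,"az":0},{"tx":-0.097,"ty":0.077,"tz":0.06,"ax":0,"ay":0,"az":0},{"tx":-0.097,"ty":0.077,"tz":0.06,"ax":0,"ay":0,"az":0}]'

```text
clock: 9.45
position: [0.5486, -0.1915, 0.14]
orientation: [-0.0, 0.885, 0.465, 0.0]
ft_force: [0.5, 0.1, -0.1]
gripper_width: 0.0878
grip_force: 0.0
```

Call:
jog_arm --series '[{"tx":0,"ty":0,"tz":0,"ax":0,"ay":0,"az":0},{"tx":0,"ty":0,"tz":0,"ax":0,"ay":0,"az":0},{"tx":0,"ty":0,"tz":0,"ax":0,"ay":0,"az":0},{"tx":0,"ty":0,"tz":0,"ax":0,"ay":0,"az":0},{"tx":0,"ty":0,"tz":0,"ax":0,"ay":0,"az":0},{"tx":0,"ty":0,"tz":0,"ax":0,"ay":0,"az":0},{"tx":0,"ty":0,"tz":0,"ax":0,"ay":0,"az":0},{"tx":0,"ty":0,"tz":0,"ax":0,"ay":0,"az":1.3},{"tx":0,"ty":0,"tz":0,"ax":0,"ay":0,"az":2.5},{"tx":0,"ty":0,"tz":0,"ax":0,"ay":0,"az":2.5},{"tx":0,"ty":0,"tz":0,"ax":0,"ay":0,"az":2.5},{"tx":0,"ty":0,"tz":0,"ax":0,"ay":0,"az":2.5}]' --gripper 1

```text
clock: 10.65
position: [0.5488, -0.1929, 0.1398]
orientation: [0.0, 0.896, 0.445, 0.0]
ft_force: [1.5, -1.6, 4.0]
gripper_width: 0.0497
grip_force: 30.0
```

Call:
jog_arm --series '[{"tx":0,"ty":0,"tz":0,"ax":0,"ay":0,"az":0},{"tx":0,"ty":0,"tz":0,"ax":0,"ay":0,"az":0},{"tx":0,"ty":0,"tz":0,"ax":0,"ay":0,"az":0},{"tx":0,"ty":0,"tz":0,"ax":0,"ay":0,"az":0},{"tx":0,"ty":0,"tz":0,"ax":0,"ay":0,"az":0},{"tx":0,"ty":0,"tz":0,"ax":0,"ay":0,"az":0}]' --gripper 0

```text
clock: 11.25
position: [0.5485, -0.1927, 0.1396]
orientation: [-0.0, 0.896, 0.445, -0.0]
ft_force: [0.4, -0.2, -0.0]
gripper_width: 0.0875
grip_force: 0.0
```

Call:
jog_arm --series '[{"tx":0,"ty":0,"tz":-0.03,"ax":0,"ay":0,"az":0},{"tx":0,"ty":0,"tz":-0.06,"ax":0,"ay":0,"az":0},{"tx":0.032,"ty":-0.026,"tz":-0.06,"ax":0,"ay":0,"az":0},{"tx":0.064,"ty":-0.052,"tz":-0.06,"ax":0,"ay":0,"az":0},{"tx":0.097,"ty":-0.077,"tz":-0.06,"ax":0,"ay":0,"az":0},{"tx":0.097,"ty":-0.077,"tz":-0.06,"ax":0,"ay":0,"az":0},{"tx":0.097,"ty":-0.077,"tz":-0.06,"ax":0,"ay":0,"az":0},{"tx":0.097,"ty":-0.077,"tz":-0.06,"ax":0,"ay":0,"az":0}]'

```text
clock: 12.05
position: [0.5457, -0.0702, 0.1995]
orientation: [0.0, 0.896, 0.444, -0.0]
ft_force: [0.6, 0.0, -0.4]
gripper_width: 0.0877
grip_force: 0.0
```

```bash
python3 tips.py
```

```text
[ 0.54573899 -0.07020476  0.19950768] 12.05
cam bench xy [-1. 25.] [[296.70504199 158.87174001]]
-45 y top 29.2 bot 19.1 mid 24.15 n 102
-44 y top 29.7 bot 18.6 mid 24.15 n 112
-43 y top 29.4 bot 18.7 mid 24.05 n 108
-42 y top 29.5 bot 18.6 mid 24.05 n 110
-41 y top 29.7 bot 18.7 mid 24.20 n 111
-40 y top 29.9 bot 18.6 mid 24.25 n 72
-39 y top 29.9 bot 18.7 mid 24.30 n 67
-38 y top 29.9 bot 18.9 mid 24.40 n 63
-37 y top 29.7 bot 18.9 mid 24.30 n 61
-36 y top 29.6 bot 18.9 mid 24.25 n 60
-35 y top 29.6 bot 19.0 mid 24.30 n 60
-34 y top 29.5 bot 19.0 mid 24.25 n 59
-33 y top 29.5 bot 18.7 mid 24.10 n 63
-32 y top 29.5 bot 18.5 mid 24.00 n 64
-31 y top 29.7 bot 18.5 mid 24.10 n 67
-30 y top 29.7 bot 18.5 mid 24.10 n 67
-29 y top 29.8 bot 18.8 mid 24.30 n 64
-28 y top 29.8 bot 18.9 mid 24.35 n 61
-27 y top 29.5 bot 18.9 mid 24.20 n 60
-26 y top 29.4 bot 19.0 mid 24.20 n 58
-25 y top 29.3 bot 19.1 mid 24.20 n 55
-24 y top 29.3 bot 19.1 mid 24.20 n 57
-23 y top 29.3 bot 18.9 mid 24.10 n 58
-22 y top 29.3 bot 18.6 mid 23.95 n 61
-21 y top 29.3 bot 18.6 mid 23.95 n 62
-20 y top 29.1 bot 19.0
[... 240 characters left out ...]
4.25 n 48
-9 y top 27.7 bot 20.5 mid 24.10 n 73
-8 y top 28.6 bot 19.8 mid 24.20 n 89
-7 y top 29.2 bot 19.2 mid 24.20 n 101
-6 y top 29.5 bot 18.9 mid 24.20 n 107
-5 y top 29.5 bot 19.1 mid 24.30 n 105
-4 y top 29.5 bot 19.2 mid 24.35 n 104
-3 y top 29.6 bot 19.1 mid 24.35 n 106
-2 y top 30.2 bot 18.6 mid 24.40 n 117
-1 y top 30.2 bot 18.2 mid 24.20 n 121
0 y top 29.8 bot 18.2 mid 24.00 n 117
1 y top 29.7 bot 18.3 mid 24.00 n 115
2 y top 29.8 bot 18.3 mid 24.05 n 116
3 y top 29.8 bot 18.5 mid 24.15 n 114
4 y top 29.8 bot 18.6 mid 24.20 n 113
5 y top 29.9 bot 18.6 mid 24.25 n 114
6 y top 29.9 bot 18.8 mid 24.35 n 112
7 y top 30.0 bot 19.0 mid 24.50 n 111
8 y top 29.8 bot 19.1 mid 24.45 n 108
```

The pointer is at 24.2 mm and the mark at about 24.15 mm, so they are aligned. Now the lever. I'll recompute its position from the resting-pose image w3, where the pivot cap is at (240,313) and the handle top at (257,404), and work out the sweep rows.

```bash
python3 - <<'E'
from workcell import manip
from go import *;import pickle
c,_=pickle.load(open("w3.pkl","rb"));p=np.load("p.npy")
print("knob chk",ray(c,(311,243),.092))
for z in(.036,.042,.048):print("pivot",z,ray(c,(239,314),z),w2b(p,ray(c,(239,314),z)))
print("handle",ray(c,(257,405),.07),w2b(p,ray(c,(257,405),.07)))
print(manip.read_state()["q"].round(2))
E
```

```text
knob chk [ 0.54961673 -0.19222851  0.092     ]
pivot 0.036 [ 0.50951855 -0.09064015  0.036     ] [-64.1030498  -61.75040807]
pivot 0.042 [ 0.51146188 -0.09334291  0.042     ] [-61.72698939 -64.0818777 ]
pivot 0.048 [ 0.51340521 -0.09604567  0.048     ] [-59.35092898 -66.41334734]
handle [ 0.43649993 -0.07174159  0.07      ] [-139.27569383  -55.59013439]
[ 0.45  0.46 -0.54  1.86  0.29  0.9  -0.87]
```

Call:
jog_arm --series '[{"tx":-0.02,"ty":-0.025,"tz":0,"ax":0,"ay":0,"az":-6},{"tx":-0.04,"ty":-0.05,"tz":0,"ax":0,"ay":0,"az":-12},{"tx":-0.055,"ty":-0.07,"tz":0,"ax":0,"ay":0,"az":-18},{"tx":-0.068,"ty":-0.086,"tz":0,"ax":0,"ay":0,"az":-22.5},{"tx":-0.068,"ty":-0.086,"tz":0,"ax":0,"ay":0,"az":-22.5},{"tx":-0.068,"ty":-0.086,"tz":0,"ax":0,"ay":0,"az":-22.5},{"tx":-0.068,"ty":-0.086,"tz":0,"ax":0,"ay":0,"az":-22.5}]'

```text
clock: 12.8
position: [0.4374, -0.0717, 0.1999]
orientation: [0.0, 0.792, 0.61, 0.001]
ft_force: [-0.4, 0.4, 0.3]
gripper_width: 0.0884
grip_force: 0.0
```

```bash
python3 - <<'E'
from workcell import manip
from go import *;import cv2
s=manip.read_state();print(s["position"],s["orientation"].round(4),s["q"].round(2))
print(delta(s,[.436,-.0717,.123]))
c=manip.read_camera("wrist");print(proj(c,[[.436,-.0717,.07],[.508,-.0908,.04]]))
w,x,y,z=s["orientation"];R=Rn.from_quat([x,y,z,w]).as_matrix()
pv=np.array([.5083,-.0908]);h=np.array([.436,-.0717]);r=h-pv
for a in(-8.5*np.arange(1,12)):
    m=Rn.from_euler("z",a,degrees=True).as_matrix()[:2,:2];d=np.r_[m@r-r,0];print(-a,(R.T@d).round(4))
E
```

```text
[ 0.43736314 -0.07169723  0.19988453] [3.000e-04 7.924e-01 6.101e-01 6.000e-04] [ 0.63  0.31 -0.67  2.1   0.26  0.81 -0.46]
[-0.0004 -0.0014  0.0769]
[[308.7810796  258.60936488]
 [411.02915831 246.2237399 ]]
8.5 [0.0111 0.0008 0.    ]
17.0 [0.0219 0.0033 0.    ]
25.5 [0.0322 0.0073 0.    ]
34.0 [0.0418 0.0128 0.    ]
42.5 [0.0505 0.0196 0.0001]
51.0 [0.0581 0.0277 0.0001]
59.5 [0.0644 0.0368 0.0001]
68.0 [0.0693 0.0467 0.0001]
76.5 [0.0727 0.0573 0.0001]
85.0 [0.0745 0.0682 0.0001]
93.5 [0.0747 0.0793 0.0001]
```

Call:
jog_arm --series '[{"tx":0,"ty":-0.001,"tz":0.03,"ax":0,"ay":0,"az":0},{"tx":0,"ty":-0.001,"tz":0.05,"ax":0,"ay":0,"az":0},{"tx":0,"ty":-0.001,"tz":0.065,"ax":0,"ay":0,"az":0},{"tx":0,"ty":-0.001,"tz":0.077,"ax":0,"ay":0,"az":0},{"tx":0,"ty":-0.001,"tz":0.077,"ax":0,"ay":0,"az":0},{"tx":0,"ty":-0.001,"tz":0.077,"ax":0,"ay":0,"az":0}]'

```text
clock: 13.45
position: [0.4356, -0.0706, 0.1227]
orientation: [-0.0, 0.791, 0.611, 0.0]
ft_force: [-0.1, -0.3, -0.1]
gripper_width: 0.0881
grip_force: 0.0
```

Call:
jog_arm --series '[{"tx":0,"ty":0,"tz":0,"ax":0,"ay":0,"az":0},{"tx":0,"ty":0,"tz":0,"ax":0,"ay":0,"az":0},{"tx":0,"ty":0,"tz":0,"ax":0,"ay":0,"az":0},{"tx":0,"ty":0,"tz":0,"ax":0,"ay":0,"az":0},{"tx":0,"ty":0,"tz":0,"ax":0,"ay":0,"az":0},{"tx":0,"ty":0,"tz":0,"ax":0,"ay":0,"az":0},{"tx":0,"ty":0,"tz":0,"ax":0,"ay":0,"az":0},{"tx":0,"ty":0,"tz":0,"ax":0,"ay":0,"az":0},{"tx":0,"ty":0,"tz":0,"ax":0,"ay":0,"az":0},{"tx":0,"ty":0,"tz":0,"ax":0,"ay":0,"az":0}]' --gripper 1

```text
clock: 14.45
position: [0.4339, -0.0707, 0.1224]
orientation: [-0.001, 0.791, 0.611, -0.001]
ft_force: [-5.9, 1.4, 4.1]
gripper_width: 0.0212
grip_force: 30.0
```

Call:
jog_arm --series '[{"tx":0.0055,"ty":0.0003,"tz":0,"ax":0,"ay":0,"az":4.25},{"tx":0.011,"ty":0.0008,"tz":0,"ax":0,"ay":0,"az":8.5},{"tx":0.0165,"ty":0.002,"tz":0,"ax":0,"ay":0,"az":12.75},{"tx":0.022,"ty":0.0033,"tz":0,"ax":0,"ay":0,"az":17},{"tx":0.027,"ty":0.005,"tz":0,"ax":0,"ay":0,"az":21.25},{"tx":0.032,"ty":0.0073,"tz":0,"ax":0,"ay":0,"az":25.5},{"tx":0.037,"ty":0.01,"tz":0,"ax":0,"ay":0,"az":29.75},{"tx":0.042,"ty":0.013,"tz":0,"ax":0,"ay":0,"az":34},{"tx":0.042,"ty":0.013,"tz":0,"ax":0,"ay":0,"az":34}]'

```text
clock: 15.35
position: [0.4574, -0.0324, 0.1224]
orientation: [-0.001, 0.936, 0.352, -0.001]
ft_force: [-5.0, 3.0, 5.7]
gripper_width: 0.0216
grip_force: 30.0
```

Call:
jog_arm --series '[{"tx":0.0055,"ty":0.0003,"tz":0,"ax":0,"ay":0,"az":4.25},{"tx":0.011,"ty":0.0008,"tz":0,"ax":0,"ay":0,"az":8.5},{"tx":0.0165,"ty":0.002,"tz":0,"ax":0,"ay":0,"az":12.75},{"tx":0.022,"ty":0.0033,"tz":0,"ax":0,"ay":0,"az":17},{"tx":0.027,"ty":0.005,"tz":0,"ax":0,"ay":0,"az":21.25},{"tx":0.032,"ty":0.0073,"tz":0,"ax":0,"ay":0,"az":25.5},{"tx":0.037,"ty":0.01,"tz":0,"ax":0,"ay":0,"az":29.75},{"tx":0.042,"ty":0.013,"tz":0,"ax":0,"ay":0,"az":34},{"tx":0.0463,"ty":0.016,"tz":0,"ax":0,"ay":0,"az":38.25},{"tx":0.0505,"ty":0.0195,"tz":0,"ax":0,"ay":0,"az":42.5},{"tx":0.0545,"ty":0.0235,"tz":0,"ax":0,"ay":0,"az":46.75},{"tx":0.0545,"ty":0.0235,"tz":0,"ax":0,"ay":0,"az":46.75}]'

```text
clock: 16.55
position: [0.5145, -0.0145, 0.1224]
orientation: [-0.0, 0.999, -0.047, -0.001]
ft_force: [-3.6, 2.9, 4.1]
gripper_width: 0.0215
grip_force: 30.0
```

Call:
jog_arm --series '[{"tx":0.002,"ty":0,"tz":0,"ax":0,"ay":0,"az":1.5},{"tx":0.004,"ty":0,"tz":0,"ax":0,"ay":0,"az":3},{"tx":0.006,"ty":0.0002,"tz":0,"ax":0,"ay":0,"az":4.5},{"tx":0.006,"ty":0.0002,"tz":0,"ax":0,"ay":0,"az":4.5},{"tx":0.006,"ty":0.0002,"tz":0,"ax":0,"ay":0,"az":4.5}]'

```text
clock: 17.05
position: [0.5189, -0.0151, 0.1224]
orientation: [-0.0, 0.996, -0.084, -0.002]
ft_force: [-8.2, 4.4, 5.9]
gripper_width: 0.0216
grip_force: 30.0
```

Call:
jog_arm --series '[{"tx":0.0015,"ty":0,"tz":0,"ax":0,"ay":0,"az":0},{"tx":0.003,"ty":0,"tz":0,"ax":0,"ay":0,"az":0},{"tx":0.003,"ty":0,"tz":0,"ax":0,"ay":0,"az":0},{"tx":0.003,"ty":0,"tz":0,"ax":0,"ay":0,"az":0}]'

```text
clock: 17.45
position: [0.5195, -0.015, 0.1222]
orientation: [0.0, 0.996, -0.084, -0.004]
ft_force: [-16.3, 6.9, 14.7]
gripper_width: 0.0214
grip_force: 30.0
```

Call:
jog_arm --series '[{"tx":0.0015,"ty":0,"tz":0,"ax":0,"ay":0,"az":0},{"tx":0.003,"ty":0,"tz":0,"ax":0,"ay":0,"az":0},{"tx":0.003,"ty":0,"tz":0,"ax":0,"ay":0,"az":0},{"tx":0.003,"ty":0,"tz":0,"ax":0,"ay":0,"az":0}]'

```text
clock: 17.85
position: [0.5207, -0.0152, 0.122]
orientation: [0.0, 0.996, -0.084, -0.006]
ft_force: [-21.4, 6.7, 20.8]
gripper_width: 0.0211
grip_force: 30.0
```

Call:
jog_arm --series '[{"tx":0,"ty":0,"tz":0,"ax":0,"ay":0,"az":0},{"tx":0,"ty":0,"tz":0,"ax":0,"ay":0,"az":0},{"tx":-0.003,"ty":0,"tz":0,"ax":0,"ay":0,"az":0},{"tx":-0.006,"ty":0,"tz":0,"ax":0,"ay":0,"az":0},{"tx":-0.006,"ty":0,"tz":0,"ax":0,"ay":0,"az":0},{"tx":-0.006,"ty":0,"tz":0,"ax":0,"ay":0,"az":0},{"tx":-0.006,"ty":0,"tz":0,"ax":0,"ay":0,"az":0}]' --gripper 0.5

```text
clock: 18.55
position: [0.5209, -0.016, 0.1226]
orientation: [0.0, 0.996, -0.086, 0.0]
ft_force: [0.2, -0.2, -0.6]
gripper_width: 0.0437
grip_force: 0.0
```

Call:
jog_arm --series '[{"tx":0,"ty":0,"tz":-0.02,"ax":0,"ay":0,"az":0},{"tx":0,"ty":0,"tz":-0.05,"ax":0,"ay":0,"az":0},{"tx":0,"ty":0,"tz":-0.09,"ax":0,"ay":0,"az":0},{"tx":-0.03,"ty":0,"tz":-0.1,"ax":0,"ay":0,"az":0},{"tx":-0.06,"ty":0,"tz":-0.1,"ax":0,"ay":0,"az":0},{"tx":-0.09,"ty":0,"tz":-0.1,"ax":0,"ay":0,"az":0},{"tx":-0.09,"ty":0,"tz":-0.1,"ax":0,"ay":0,"az":0},{"tx":-0.09,"ty":0,"tz":-0.1,"ax":0,"ay":0,"az":0},{"tx":-0.09,"ty":0,"tz":-0.1,"ax":0,"ay":0,"az":0}]'

```text
clock: 19.45
position: [0.4332, -0.0006, 0.2229]
orientation: [-0.0, 0.996, -0.086, 0.001]
ft_force: [0.6, -0.3, 0.1]
gripper_width: 0.0435
grip_force: 0.0
```

```bash
sed -i '/^for x/,$d' tips.py; cat >> tips.py <<'E'
def warp(z,x0,x1,y0,y1,k=10):
    w,h=int((x1-x0)*k),int((y1-y0)*k);src=np.float32([[0,0],[w,0],[w,h],[0,h]])
    H=cv2.getPerspectiveTransform(np.float32(proj(c,b2w(p,[[x0+u/k,y1-v/k,z] for u,v in src]))),src)
    return cv2.cvtColor(cv2.warpPerspective(c["frame"],H,(w,h)),cv2.COLOR_BGR2GRAY)
g=warp(38,-55,20,5,45)
for x in(-44,-36,-28,-24,-18,-17,-12,-11,-9,-7,-5,-3):
    i=np.where(g[:,int((x+55)*10)]<110)[0]
    if len(i):print("tip",x,"mid %.2f n %d"%(45-(i[0]+i[-1])/20,len(i)))
g=warp(30,-95,-46,-75,35)      # lever: rows across x
for y in range(-70,34,5):
    i=np.where(g[int((35-y)*10)]<80)[0]
    if len(i):print("lever y",y,"x %.1f..%.1f n %d"%(-95+i[0]/10,-95+i[-1]/10,len(i)))
E
python3 tips.py
```

```text
[ 0.43316079 -0.00058123  0.22288663] 19.45
cam bench xy [-88.  14.] [[299.13904752  39.88735717]]
tip -44 mid 23.95 n 112
tip -36 mid 24.25 n 64
tip -28 mid 24.25 n 69
tip -24 mid 23.95 n 75
tip -18 mid 22.70 n 3
tip -17 mid 24.25 n 18
tip -12 mid 24.05 n 36
tip -11 mid 24.05 n 60
tip -9 mid 24.10 n 97
tip -7 mid 24.35 n 110
tip -5 mid 24.35 n 118
tip -3 mid 17.80 n 241
lever y -70 x -95.0..-59.6 n 228
lever y -65 x -95.0..-55.5 n 238
lever y -60 x -95.0..-54.2 n 232
lever y -55 x -95.0..-56.0 n 315
lever y -50 x -95.0..-58.5 n 271
lever y -45 x -95.0..-59.8 n 235
lever y -40 x -95.0..-59.8 n 237
lever y -35 x -95.0..-59.9 n 233
lever y -30 x -95.0..-59.9 n 234
lever y -25 x -95.0..-59.9 n 234
lever y -20 x -95.0..-59.9 n 234
lever y -15 x -95.0..-60.2 n 231
lever y -10 x -95.0..-60.4 n 230
lever y -5 x -95.0..-60.1 n 233
lever y 0 x -95.0..-60.4 n 229
lever y 5 x -95.0..-56.3 n 271
lever y 10 x -95.0..-52.7 n 333
lever y 15 x -95.0..-51.4 n 356
lever y 20 x -95.0..-52.5 n 335
lever y 25 x -95.0..-56.4 n 226
lever y 30 x -95.0..-86.9 n 82
```

```bash
sed -i '/^g=warp/,$d' tips.py; cat >> tips.py <<'E'
def fit(z,x0,x1,ys):
    g=cv2.GaussianBlur(warp(z,x0,x1,-75,35),(5,5),0).astype(float);o=[]
    for y in ys:
        r=g[int((35-y)*10)];o.append(x0+np.argmax(np.abs(np.gradient(r)))/10)
    return np.degrees(np.polyfit(ys,o,1)[0]),np.round(o[::4],1)
print("lever edge deg",fit(30,-66,-54,np.arange(-42,0,2)))
print("ledge edge deg",fit(32,-52,-40,np.arange(-40,15,2)))
E
python3 tips.py
```

```text
[ 0.43313194 -0.00056631  0.22271638] 19.5
cam bench xy [-88.  14.] [[299.10208673  39.61519131]]
lever edge deg (np.float64(-0.1562612168538289), array([-60.4, -60. , -60.3, -60.3, -60.3, -60.4]))
ledge edge deg (np.float64(0.6664123232911932), array([-44.4, -44.8, -44.7, -44.5, -44.6, -44.5, -44.5]))
```

The lever lies parallel to the ledge to within about 0.8° after being pressed against its stop. The tips are still aligned and the arm is clear, so I'm handing in.

```bash
python3 -c "
from workcell import manip
print(manip.sign_off())"
```

```text
the job is handed in; nothing more can be done
None
```

The weighing bottle was on the platform, so I turned the knob to bring the pointer to the near mark (within about 0.2 mm by the wrist camera). I then swung the clamp lever home against its stop and handed the job in at about 19.5 s, with the arm clear.

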